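# Lock the transit case with a quarter-turn stud

### The job

The cover of the transit case has one fastener place still open: take the winged stud from the wooden block and put it into that place, with its cross-pin in the slot. Press it down firmly against the spring, but never harder than 25 N, turn it a quarter turn clockwise until it catches under the cover (it turns easily once it is deep enough; never force it round), and let go, so that it stays locked with its wing across the slot. Leave the other fastener alone and do not disturb the things lying about.

Things in the scene. Friction and masses are not known exactly. Their poses are not given: they have to be found in the camera images.
- stud: loose quarter-turn stud, 60 g, steel, upright in the wooden block. Origin on its axis at its lowest point, under the cross-pin; z up. Cross-pin along x: bar 28 x 7 x 7 mm, square above, rounded below. Barrel 13 mm across up to z = 41, collar 28 mm across up to 46, black wing up to 76 mm. A half turn about z makes no difference
- wing (a point): centre of the stud's wing head, 61 mm above the stud's origin: an upright plate to grip, 36 mm along the stud's x (the same direction as the pin), 10 mm thick along its y, 30 mm high
- escutcheon: steel plate 46 x 46 x 6 mm of the OPEN fastener place on the case: the plate whose keyed opening is empty. Fixed. Origin in the centre of the opening at the plate's top face, 2 mm above the cover; z up, x along the slot. Opening: a bore with 1.6 mm play round the stud's barrel, crossed by a slot 32 mm long (x) and 10 mm wide (y) for the cross-pin
- bore (a point): centre of the bore at the plate's underside, 6 mm below its top. Further down lies a spring plate at an unknown height that differs between cases: the pin's underside meets it 17 to 32.5 mm below the plate's top. It resists with 2 N at first touch and 2.8 N more per mm. Pressed 4.3 mm in (14 N) the pin is free to turn; 17 to 21 N is a good push, over 25 N harms it; forced round too shallow, it breaks
- across (a point): point on the plate's top, 16 mm from the bore's axis along the plate's y: the locked wing points along this line. The stud turns only clockwise seen from above (stops at 98 degrees, and 20 the other way). At 90 degrees two notches, 4 mm deep and 12 mm wide, lie above the pin: let the spring lift it there; it is held 0.3 mm below its first touch of the spring
- occupied: the other, identical fastener place, 120 mm from the open one, with its own stud already locked in it; leave alone. Fixed. Its wing stands to 51 mm above the plate. Origin as for the open place
- case: low grey transit case with an aluminium cover, fixed, 130 x 210 x 48 mm (x, y, z); origin in the centre of its underside; the two fastener places lie at y = -60 and +60 mm on its cover, either of them being the open one
- stand: wooden storage block, fixed, 60 x 84 x 46 mm, origin in the centre of its underside; two through slots 34 x 18 mm (x, y) at y = -20 and +20 mm. The stud stands in the one at y = -20 mm, its collar resting on the block's top
- glue_bottle: white squeeze bottle with a pointed cap, 38 mm across, 112 mm tall; loose bystander, origin in the centre of its underside
- vial: small clear vial with a white screw cap, 28 mm across, 52 mm tall; loose bystander, origin in the centre of its underside
- tape_roll: roll of masking tape lying flat, 95 mm across, 24 mm high; loose bystander, origin in the centre of its underside
- eraser: block eraser in a sleeve, 20 x 46 x 12 mm; loose bystander, origin in the centre of its underside
- loupe: round black loupe, 38 mm across, 20 mm high; loose bystander, origin in the centre of its underside
There are look-alikes about, which are no part of the job. Leave any green or red look-alike of the stud alone.

How it is judged (in metres and radians):
On the way:
1. the stud is in the open place, upright, its cross-pin through the slot (at least 10 mm deep, still along the slot) (horizontal distance between stud and escutcheon below 0.005 m and angle between stud's own z axis and vertical below 0.25 rad and z of stud in the frame of escutcheon below -0.01 m and angle between the x axis of stud and the x axis of escutcheon, either way round below 0.3 rad), for 0.1 s.
At the end, for the whole second after the job is handed in: the stud stands in the open fastener place (axis within 5 mm of the bore's, tilted less than 0.25 rad), turned across the slot within 0.21 rad, its pin through the plate and lifted by the spring into the notches of the strike (within about 1.3 mm of fully up), at rest and released (horizontal distance between stud and escutcheon below 0.005 m and angle between stud's own z axis and vertical below 0.25 rad and angle between the x axis of stud and the y axis of escutcheon, either way round below 0.21 rad and z of well_floor in the frame of stud below -0.0112 m and z of stud in the frame of escutcheon below -0.015 m and linear speed of stud below 0.01 m/s and angular speed of stud below 0.1 rad/s); the robot touches nothing.
It fails at once if the spring is pressed with more than 25 N (contact force between stud and spring_c0 above 25 N).
It fails at once if the stud bears on the plate with more than 25 N (contact force between stud and escutcheon above 25 N).
It fails at once if the stud is forced round: its pin bears sideways on one of the strike's lips or stops with more than 30 N (contact force between stud and strike_c8 above 30 N or contact force between stud and strike_c9 above 30 N or contact force between stud and strike_c10 above 30 N or contact force between stud and strike_c11 above 30 N or contact force between stud and strike_c12 above 30 N or contact force between stud and strike_c13 above 30 N).
It fails at once if the robot or the stud knocks the locked fastener (over 5 N) (contact force between any of stud, the arm, the fingers and occupied above 5 N).
It fails at once if a bystander is moved by more than 20 mm (distance of any of glue_bottle, vial, tape_roll, eraser, loupe from where it was at the start of the episode above 0.02 m).
It also fails if it takes over 64 s, if anything falls off the work surface, if the arm or the gripper's body presses on something with over 40 N, if the wrist force passes 120 N, or if a joint passes its speed limit or range.

### The arm

A 6-joint arm with a two-finger parallel gripper is mounted at the origin on a cart in front of the work surface, level with it; the furniture and walls round the work are solid. World frame = base frame: x ahead of the robot, y to its left, z up, the work surface at z = 0. Lengths are in mm, angles in rad, forces in N, time in s.
With the tool pointing down it reaches from about 350 to 975 mm from the base axis. Payload 7.1 kg.
Tool frame: the origin (TCP) lies at the very end of the fingers, on their centre line; the grasp point (between the pads) lies ctrl.hold_point_z behind it (ctrl.hold_point_z is the distance from the TCP to the grasp point, in mm); z points along the fingers, y is the line along which they close (so a half turn about z gives the same grasp; the last joint's range is limited). The gripper opens to 88 mm and grips with 3 to 60 N. Pads are 20 mm wide; open, the fingers measure 115 mm over their backs; the gripper's body (75 mm by 178 mm) begins 61 mm behind the grasp point.
Start: joints at [-1.171, 0.423, 1.63, -0, 1.089, -0.019], TCP at [254.18, -570.962, 222.675] pointing down, gripper open.
Joint ranges: [-3, 3], [-0.9, 2.11], [0.09, 2.58], [-1.31, 4.45], [0.11, 2.69], [-2.54, 2.54]. Speed limits (rad/s): [2.39, 2.39, 3.01, 3.14, 3.14, 3.14].

### API

Orientations are given as a rotation vector (axis times angle).
In Python, from workcell import ctrl gives the robot as it stands. The module is installed in compiled form; this text tells all that it offers.
- The arm moves only by the shell command python3 -m creep 'ROWS'. ROWS is JSON, a list of rows, each an object with "translation": the shift along the tool's x, y, z in mm, a list of three; "angular": the turn, a rotation vector about the tool's x, y, z in rad, a list of three; "jaw": the opening, from 0 (shut) to 1 (fully open). A call has exactly 8 rows; each row is the pose to reach, as a shift and turn from the pose commanded when the call began, along the tool's axes at that moment; what a row does not reach only later rows make up. A row lasts 1/8 s, in which the tool goes at most 62.5 mm and 10.7 degrees, less where a joint would pass 70% of its speed; a pose out of reach is approached as far as the arm can. A call with a gripper value outside its range is refused whole. The fingers move at their own pace and stop on an object; the grip force is fixed at half the most. Time passes only in rows, so rows that repeat a pose let the fingers close, or fill a call up. It gives the time, the measured TCP pose, the force, the opening and the grip force at its end, in the units of the state.
- ctrl.get_obs(): the state, without advancing time (a new reading comes with each control period).
- ctrl.get_image(name): name is "side" or "top"; returns the picture (384x512x3 uint8, red, green, blue); there is no depth.
- ctrl.camera_info(name): a dict with "camera_matrix" (3x3 intrinsics, pixels), "world_from_camera" (4x4, takes a point from camera to world coordinates). Camera axes: x right, y up, looking along -z (the intrinsics and any distortion apply to the point x, -y, -z); pixel columns grow to the right and rows downward; lengths in mm; the calibration is good to about 2 mm. A picture is of the moment at which its call begins. camera_info takes no time and is no camera call.
- ctrl.close_job(): hands the job in; it is judged then, once.
Trained networks look in the newest picture that a camera, given by its name, has taken for a name from the list of things; names that differ only in an ending like _2 or _b are one class to them, and where a whole thing is asked for, a point or a joint stands for the part that bears it (a point fixed in the world has none). Each returns a list of dicts, best first, with "score" (0 to 1); they miss things now and then, are a little off and sometimes report something else, mostly with a low value. They report only what shows in the picture. A call takes as long as a camera call. They do not tell look-alikes from the thing itself.
- ctrl.look_for(camera, label): "rect" ([left, top, right, bottom] in pixels, round what is visible of it).
The state is a dict: "t": time; "qpos": joint angles; "qvel": joint speeds; "joint_torque": joint torques, N m; "ee_pos": TCP position; "orientation": TCP orientation; "ft_force": force on the tool from outside, world axes, zero at the start; "moment": the same for the moment, N m; "width": finger opening in mm; "grasp_force": force on a finger pad.
Only numpy, scipy, OpenCV 4.12 (cv2) and the standard library are available. Lean on these libraries where they do the work, as an engineer would, in place of code of your own. Each camera call takes 0.05 s, during which the arm holds its last target. There are 200 camera calls.

## Working session

There is one attempt and no reset: what is moved stays moved. The work goes in short steps, Python scripts to look and compute and a shell command to move; the robot and the scene stay as the last step left them, time stands still between calls to the robot, and variables do not carry over. Pictures are saved under pics/ and viewed, at most 10 in all, crops included, and the job is handed in when it is done.

```bash
mkdir -p pics; cat > h.py <<'E'
from workcell import ctrl
import numpy as np, cv2
from scipy.spatial.transform import Rotation as R
def ray(cam,u,v):
    c=ctrl.camera_info(cam);K=np.array(c["camera_matrix"]);T=np.array(c["world_from_camera"])
    p=np.linalg.solve(K,[u,v,1.]);d=T[:3,:3]@np.array([p[0],-p[1],-p[2]]);return T[:3,3],d
def at(cam,u,v,z):
    o,d=ray(cam,u,v);return o+d*(z-o[2])/d[2]
def proj(cam,P):
    c=ctrl.camera_info(cam);K=np.array(c["camera_matrix"]);T=np.array(c["world_from_camera"])
    q=T[:3,:3].T@(np.array(P,float)-T[:3,3]);w=K@np.array([q[0],-q[1],-q[2]]);return w[:2]/w[2]
def save(cam,name,box=None,s=1):
    im=ctrl.get_image(cam)[:,:,::-1]
    if box: im=im[box[1]:box[3],box[0]:box[2]]
    im=cv2.resize(im,None,fx=s,fy=s,interpolation=cv2.INTER_CUBIC);cv2.imwrite("pics/"+name,im)
def tool(P):
    """shift in tool axes to bring TCP to P"""
    o=ctrl.get_obs();return R.from_rotvec(o["orientation"]).inv().apply(np.array(P)-o["ee_pos"])
E
python3 - <<'E'
from h import *
a=ctrl.get_image("top");b=ctrl.get_image("side")
cv2.imwrite("pics/a.png",np.hstack([cv2.resize(a,(400,300)),cv2.resize(b,(400,300))])[:,:,::-1])
cv2.imwrite("pics/top.png",cv2.resize(a,(800,600),interpolation=cv2.INTER_CUBIC)[:,:,::-1])
cv2.imwrite("pics/side.png",cv2.resize(b,(800,600),interpolation=cv2.INTER_CUBIC)[:,:,::-1])
for cam in("top","side"):
  print(np.round(ctrl.camera_info(cam)["world_from_camera"],3).tolist(),np.round(ctrl.camera_info(cam)["camera_matrix"],1).tolist())
  for l in("stud","wing","escutcheon","occupied","case","stand"):
    print(cam,l,[(round(d["score"],2),np.round(d["rect"]).tolist()) for d in ctrl.look_for(cam,l)[:4]])
print(ctrl.hold_point_z,ctrl.get_obs())
E
```

```text
[[0.029, 0.991, -0.133, 364.013], [-1.0, 0.029, -0.0, -245.854], [0.004, 0.133, 0.991, 923.036], [0.0, 0.0, 0.0, 1.0]] [[354.2, 0.0, 258.4], [0.0, 354.2, 187.0], [0.0, 0.0, 1.0]]
top stud [(0.67, [278.0, 201.0, 293.0, 216.0]), (0.47, [326.0, 158.0, 341.0, 168.0]), (0.42, [224.0, 130.0, 232.0, 146.0]), (0.41, [330.0, 186.0, 342.0, 201.0])]
top wing [(0.62, [332.0, 188.0, 340.0, 201.0]), (0.54, [324.0, 158.0, 338.0, 169.0])]
top escutcheon [(0.54, [225.0, 193.0, 245.0, 218.0])]
top occupied [(0.9, [175.0, 190.0, 195.0, 211.0])]
top case [(0.66, [163.0, 174.0, 253.0, 235.0])]
top stand [(0.69, [306.0, 181.0, 347.0, 213.0])]
[[0.945, 0.138, -0.296, 218.12], [-0.325, 0.469, -0.821, -939.921], [0.025, 0.873, 0.488, 518.018], [0.0, 0.0, 0.0, 1.0]] [[388.0, 0.0, 257.9], [0.0, 388.0, 191.5], [0.0, 0.0, 1.0]]
side stud [(0.95, [315.0, 244.0, 335.0, 276.0]), (0.66, [278.0, 255.0, 297.0, 277.0]), (0.52, [246.0, 220.0, 258.0, 256.0])]
side wing [(0.76, [281.0, 253.0, 300.0, 276.0]), (0.75, [244.0, 220.0, 257.0, 256.0]), (0.62, [321.0, 242.0, 336.0, 278.0])]
side escutcheon []
side occupied [(0.73
[... 228 characters left out ...]
't': 0.7, 'qpos': array([-1.17101393e+00,  4.23058108e-01,  1.62988520e+00, -3.17057255e-05,
        1.08861267e+00, -1.90025321e-02]), 'qvel': array([-3.69546493e-04, -1.21537254e-03,  2.18042910e-04,  6.70025210e-05,
        9.32072116e-04,  2.15146314e-04]), 'joint_torque': array([ 3.48988593e-03, -5.44414330e+01, -2.74001259e+01,  6.46864227e-02,
        1.67296571e-02, -9.82650164e-06]), 'ee_pos': array([ 254.16781782, -570.97654424,  222.70706561]), 'orientation': array([ 3.07292682e+00,  6.53043263e-01, -3.24253265e-05]), 'ft_force': array([ 0.24899983, -0.13881145,  0.26587973]), 'moment': array([-0.0170874 , -0.01202883, -0.00729098]), 'grasp_force': 0.0, 'width': 87.67530426002516}
```

View pics/top.png

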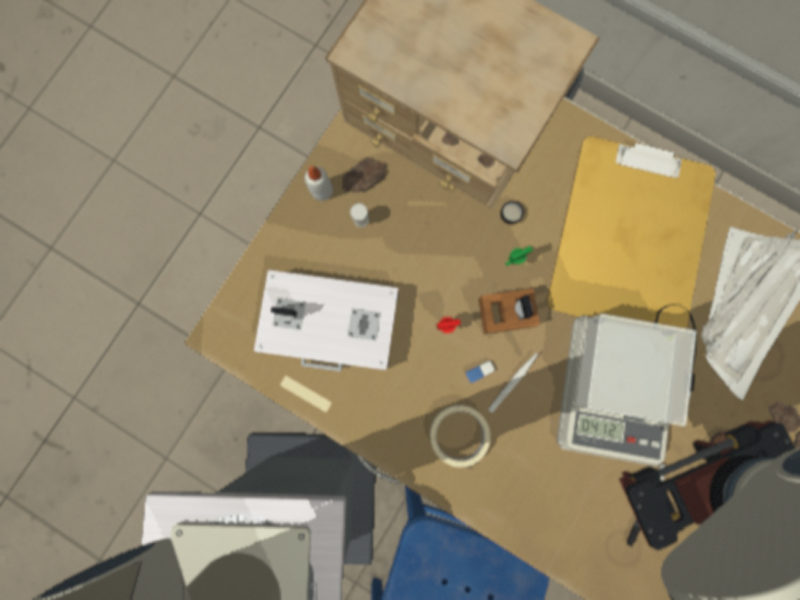

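View pics/side.png

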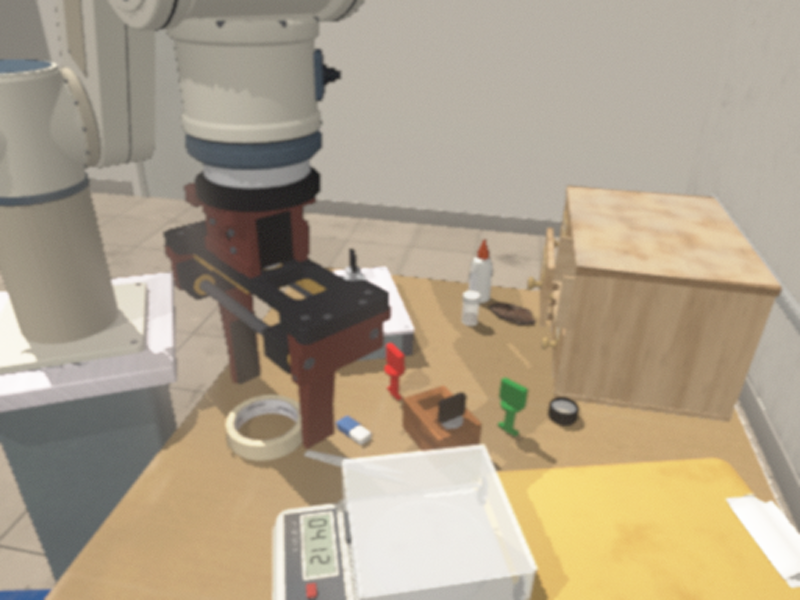

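The candidates, in 800-px top-view pixels:
- black wing at (526,307), in the brown block
- red at (447,324)
- green at (518,256)
- black at (286,311), on the case and already locked

The one in the block fits the description, since it is black and stands in the wooden block. The open place is the plate at (364,323). I'll confirm both in one enlarged crop.

```bash
python3 - <<'E'
from h import *
im=ctrl.get_image("top")[:,:,::-1]; cv2.imwrite("pics/raw.png",im)
A=cv2.resize(im[170:240,160:260],None,fx=8,fy=8,interpolation=cv2.INTER_CUBIC)[:290+270]
B=cv2.resize(im[180:220,300:352],None,fx=8,fy=8,interpolation=cv2.INTER_CUBIC)
s=ctrl.get_image("side")[:,:,::-1];C=cv2.resize(s[240:295,250:312],None,fx=6,fy=6,interpolation=cv2.INTER_CUBIC)
out=np.zeros((600,800,3),np.uint8)
A=cv2.resize(im[172:238,162:256],None,fx=4.2,fy=4.2,interpolation=cv2.INTER_CUBIC)
out[:A.shape[0],:A.shape[1]]=A; out[:320,396:800]=B[:,:404]; out[270+10:,0:372][:320]=C[:320]
cv2.imwrite("pics/crop.png",out)
E
```

```text
(no output)
```

View pics/crop.png

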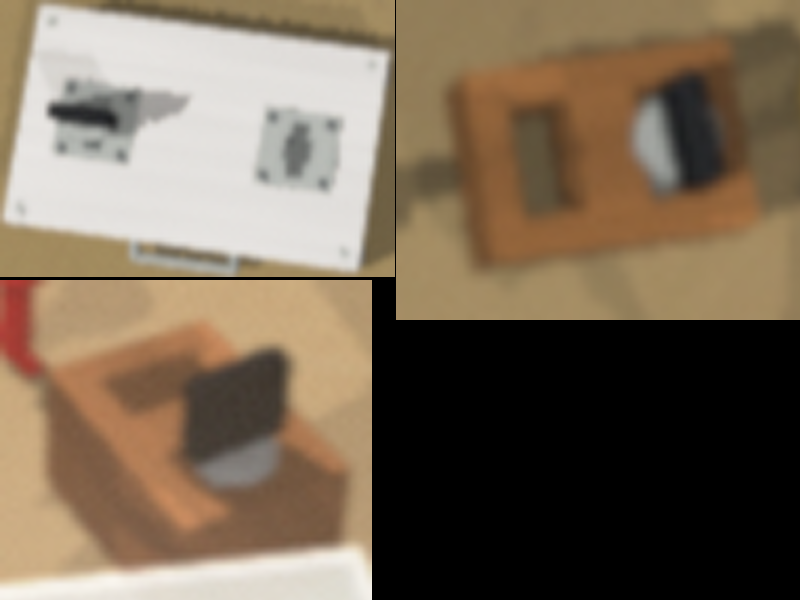

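The crop confirms it: the black-winged stud stands in the block, with its wing at about raw (337,196). The open keyed plate is at about raw (233,207), and its slot runs vertically in the image. Next I'll fit subpixel poses.

```bash
cat > fit.py <<'E'
from h import *
from scipy.optimize import minimize
def up(im,box,s=6):
    x0,y0,x1,y1=box; return cv2.resize(im[y0:y1,x0:x1],None,fx=s,fy=s,interpolation=cv2.INTER_CUBIC)
def topix(cam,P,box,s=6):
    q=np.array([proj(cam,p) for p in P]); return ((q-[box[0],box[1]]+.5)*s-.5)
def hull(cam,P,box,shape,s=6):
    m=np.zeros(shape,np.uint8);q=cv2.convexHull(np.float32(topix(cam,P,box,s)))
    cv2.fillConvexPoly(m,np.round(q*16).astype(np.int32),1,shift=4);return m
def boxpts(c,yaw,lx,ly,z0,z1):
    e=np.array([np.cos(yaw),np.sin(yaw)]);n=np.array([-e[1],e[0]])
    return [[*(np.array(c)+sx*lx/2*e+sy*ly/2*n),z] for sx in(-1,1) for sy in(-1,1) for z in(z0,z1)]
def fitbox(views,lx,ly,z0,z1,x0):
    """views: (cam, mask, box)"""
    def cost(p):
        c=0
        for cam,m,b in views:
            h=hull(cam,boxpts(p[:2],p[2]/100,lx,ly,z0,z1),b,m.shape); c+=(h!=m).sum()/ (m.sum()+1)
        return c
    best=None
    for d in(-15,0,15):
        s=np.array([x0[0],x0[1],x0[2]*100+d],float)
        r=minimize(cost,s,method="Nelder-Mead",options=dict(initial_simplex=[s,s+[5,0,0],s+[0,5,0],s+[0,0,12]],xatol=.02,fatol=1e-4))
        if best is None or r.fun<best.fun:best=r
    return best.x*[1,1,.01],best.fun
E
python3 - <<'E'
from fit import *
im=cv2.imread("pics/raw.png")
b=(155,165,262,245);u=up(im,b);g=u.min(2);m=(g>150).astype(np.uint8)
m=cv2.morphologyEx(m,cv2.MORPH_CLOSE,np.ones((9,9)))
n,l,st,_=cv2.connectedComponentsWithStats(m);m=(l==1+st[1:,4].argmax()).astype(np.uint8)
c,_=cv2.findContours(m,cv2.RETR_EXTERNAL,cv2.CHAIN_APPROX_NONE);m[:]=0;h=cv2.convexHull(max(c,key=cv2.contourArea));cv2.fillPoly(m,[h],1)
ctr=at("top",*proj("top",at("top",210,204,48)),48)
yaw=0;a=at("top",163.2+8.8,173.2,48);d=at("top",254.8,183.9,48);v=d-a;yaw=np.arctan2(v[1],v[0])-np.pi/2
print("case",ctr,fitbox([("top",m,b)],130,210,47.9,48,[ctr[0],ctr[1],yaw]))
C=fitbox([("top",m,b)],130,210,47.9,48,[ctr[0],ctr[1],yaw])[0]
n=np.array([-np.sin(C[2]),np.cos(C[2])])
for s in(-60,60):print(s,C[:2]+s*n,proj("top",[*(C[:2]+s*n),50]))
# plate direct: gray within white
b2=(222,193,250,222);u=up(im,b2);g=u.min(2);m2=(g<180).astype(np.uint8)
m2=cv2.morphologyEx(m2,cv2.MORPH_CLOSE,np.ones((7,7)));n_,l,st,_=cv2.connectedComponentsWithStats(m2);m2=(l==1+st[1:,4].argmax()).astype(np.uint8)
p=at("top",233,207,50)
print("plate",fitbox([("top",m2,b2)],46,46,48,50,[p[0],p[1],C[2]]))
# wing
b3=(318,183,350,212);u=up(im,b3);mt=(u.max(2)<70).astype(np.uint8)
s=ctrl.get_image("side")[:,:,::-1];cv2.imwrite("pics/sraw.png",s)
b4=(270,240,312,280);us=up(s,b4);ms=(us.max(2)<95).astype(np.uint8)
def big(m):
    n_,l,st,_=cv2.connectedComponentsWithStats(m);return (l==1+st[1:,4].argmax()).astype(np.uint8)
mt=big(mt);ms=big(ms);p=at("top",337,196,70);print("guess",p,at("side",289,263,66))
for V in([("top",mt,b3)],[("side",ms,b4)],[("top",mt,b3),("side",ms,b4)]):print("wing",fitbox(V,36,10,51,81,[p[0],p[1],0.1]))
cv2.imwrite("pics/m.png",np.hstack([cv2.resize(x*255,(260,240)) for x in(m2,mt,ms)]))
# stand slot (other): center
c=[at("top",300+(x-396)/8,180+y/8,46) for x,y in((515,110),(560,105),(572,208),(525,215))]
print("slot",np.mean(c,0)); print([np.round(q,1).tolist() for q in c])
print("ee",ctrl.get_obs()["ee_pos"])
E
```

```text
case [ 435.81863858 -127.16339691   48.        ] (array([ 435.07853405, -122.80376815,   -3.25119783]), np.float64(0.0664370135820082))Traceback (most recent call last):
  File "<stdin>", line 10, in <module>
  File "fit.py", line 23, in fitbox
    r=minimize(cost,s,method="Nelder-Mead",options=dict(initial_simplex=[s,s+[5,0,0],s+[0,5,0],s+[0,0,12]],xatol=.02,fatol=1e-4))
    res = _minimize_neldermead(fun, x0, args, callback, bounds=bounds,
                               **options)
    fxcc = func(xcc)
    fx = function(np.copy(x), *(wrapper_args + args))
  File "fit.py", line 18, in cost
    h=hull(cam,boxpts(p[:2],p[2]/100,lx,ly,z0,z1),b,m.shape); c+=(h!=m).sum()/ (m.sum()+1)
  File "fit.py", line 8, in hull
    m=np.zeros(shape,np.uint8);q=cv2.convexHull(np.float32(topix(cam,P,box,s)))
                                                           ~~~~~^^^^^^^^^^^^^
  File "fit.py", line 6, in topix
    q=np.array([proj(cam,p) for p in P]); return ((q-[box[0],box[1]]+.5)*s-.5)
                ~~~~^^^^^^^
  File "h.py", line 10, in proj
    c=ctrl.camera_info(cam);K=np.array(c["camera_matrix"]);T=np.array(c["world_from_camera"])
ValueError: time passes only in moves, steps and waits
```

```bash
python3 - <<'E'
s=open("h.py").read()
s=s.replace('def ray','import functools\n@functools.cache\ndef ci(cam): return ctrl.camera_info(cam)\ndef ray').replace('c=ctrl.camera_info(cam)','c=ci(cam)')
open("h.py","w").write(s)
E
cat > meas.py <<'E'
from fit import *
im=cv2.imread("pics/raw.png")
b=(155,165,262,245);u=up(im,b);g=u.min(2);m=(g>150).astype(np.uint8)
m=cv2.morphologyEx(m,cv2.MORPH_CLOSE,np.ones((9,9)))
def big(m):
    n_,l,st,_=cv2.connectedComponentsWithStats(m);return (l==1+st[1:,4].argmax()).astype(np.uint8)
m=big(m)
c,_=cv2.findContours(m,cv2.RETR_EXTERNAL,cv2.CHAIN_APPROX_NONE);m[:]=0;cv2.fillPoly(m,[cv2.convexHull(max(c,key=cv2.contourArea))],1)
ctr=at("top",210,204,48)
a=at("top",172,173.2,48);d=at("top",254.8,183.9,48);v=d-a;yaw=np.arctan2(v[1],v[0])+np.pi/2
C,f=fitbox([("top",m,b)],130,210,47.9,48,[ctr[0],ctr[1],yaw]);print("case",C,f)
n=np.array([-np.sin(C[2]),np.cos(C[2])])
for s in(-60,60):print(s,C[:2]+s*n,proj("top",[*(C[:2]+s*n),50]))
b2=(222,193,250,222);u=up(im,b2);g=u.min(2);m2=(g<180).astype(np.uint8)
m2=big(cv2.morphologyEx(m2,cv2.MORPH_CLOSE,np.ones((7,7))))
p=at("top",233,207,50)
print("plate",fitbox([("top",m2,b2)],46,46,48,50,[p[0],p[1],C[2]]))
b3=(318,183,350,212);u=up(im,b3);mt=big((u.max(2)<70).astype(np.uint8))
s=ctrl.get_image("side")[:,:,::-1];cv2.imwrite("pics/sraw.png",s)
b4=(270,240,312,280);us=up(s,b4);ms=big((us.max(2)<95).astype(np.uint8))
p=at("top",337,196,70);print("guess",p,at("side",289,263,66))
for V in([("top",mt,b3)],[("side",ms,b4)],[("top",mt,b3),("side",ms,b4)]):print("wing",fitbox(V,36,10,51,81,[p[0],p[1],0.1]))
cv2.imwrite("pics/m.png",np.hstack([cv2.resize(x*255,(260,240)) for x in(m2,mt,ms)]))
c=[at("top",300+(x-396)/8,180+y/8,46) for x,y in((515,110),(560,105),(572,208),(525,215))]
print("slot",np.mean(c,0)); print([np.round(q,1).tolist() for q in c])
E
python3 meas.py
```

```text
case [ 4.35078534e+02 -1.22803768e+02 -1.09605177e-01] 0.0664370135820082
-60 [ 428.5153827  -182.44372996] [232.15101586 207.53825031]
60 [441.64168539 -63.16380634] [184.12658256 200.82378371]
plate (array([ 4.29948162e+02, -1.84258216e+02, -1.30809876e-01]), np.float64(0.6329276105060858))
guess [ 462.46692603 -436.7579449    70.        ] [ 460.01746271 -444.55890218   66.        ]
wing (array([ 4.62201437e+02, -4.37292057e+02,  2.85543539e-01]), np.float64(0.441826748822037))
wing (array([ 462.89033497, -437.00171841,    0.52077046]), np.float64(0.29085735494247184))
wing (array([ 4.62840177e+02, -4.37004370e+02,  4.17921700e-01]), np.float64(0.7830444082836296))
slot [ 454.05670034 -395.76628004   46.        ]
[[469.3, -386.9, 46.0], [471.2, -401.0, 46.0], [439.2, -404.9, 46.0], [436.6, -390.3, 46.0]]
```

View pics/m.png

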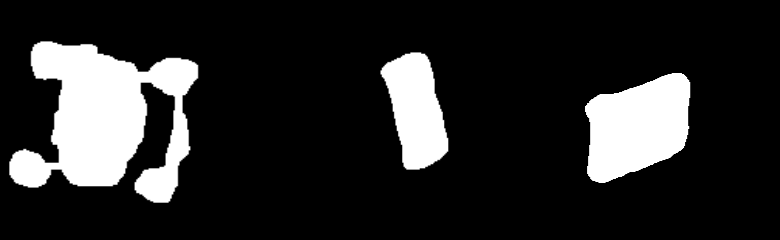

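Joint 6 decides the grasp. The final clockwise quarter turn only stays in its range if I grip with tool x at yaw ≈ 0.12+π. The wing is loose in the block, so the pads will align it to that.

```bash
python3 -m creep '[{"translation":[30,-5,0],"angular":[0,0,-0.175],"jaw":0.6},{"translation":[65,-10,0],"angular":[0,0,-0.35],"jaw":0.6},{"translation":[100,-15,0],"angular":[0,0,-0.525],"jaw":0.6},{"translation":[135,-20,0],"angular":[0,0,-0.7],"jaw":0.6},{"translation":[170,-25,0],"angular":[0,0,-0.875],"jaw":0.6},{"translation":[205,-30,0],"angular":[0,0,-1.05],"jaw":0.6},{"translation":[230,-35,0],"angular":[0,0,-1.225],"jaw":0.6},{"translation":[244,-38,0],"angular":[0,0,-1.4],"jaw":0.6}]' && python3 -m creep '[{"translation":[0,0,10],"angular":[0,0,-0.175],"jaw":0.6},{"translation":[0,0,20],"angular":[0,0,-0.35],"jaw":0.6},{"translation":[0,0,35],"angular":[0,0,-0.525],"jaw":0.6},{"translation":[0,0,50],"angular":[0,0,-0.7],"jaw":0.6},{"translation":[0,0,65],"angular":[0,0,-0.875],"jaw":0.6},{"translation":[0,0,80],"angular":[0,0,-1.05],"jaw":0.6},{"translation":[0,0,95],"angular":[0,0,-1.225],"jaw":0.6},{"translation":[0,0,110],"angular":[0,0,-1.44],"jaw":0.6}]'; python3 - <<'E'
from h import *
o=ctrl.get_obs();print(o["t"],o["qpos"],o["ee_pos"],R.from_rotvec(o["orientation"]).as_matrix()[:,0],tool([462,-437,100]))
a=ctrl.get_image("side")[:,:,::-1];b=ctrl.get_image("top")[:,:,::-1]
cv2.imwrite("pics/c.png",np.hstack([cv2.resize(a[180:300,220:340],(400,400)),cv2.resize(b[140:240,280:380],(400,400))]))
E
```

```text
t: 1.85
ee_pos: [462.8, -436.1, 222.7]
orientation: [1.921, 2.486, 0.0]
ft_force: [-0.5, -1.0, 0.4]
width: 52.6
grasp_force: 0.0
t: 2.85
ee_pos: [461.7, -437.1, 112.2]
orientation: [-0.15, 3.138, -0.0]
ft_force: [0.4, 0.5, -0.2]
width: 52.8
grasp_force: 0.0
2.85 [-7.76704112e-01  5.73492238e-01  1.67238968e+00 -2.68461259e-06
  8.95578450e-01 -2.44327597e+00] [ 461.71492155 -437.07176692  112.22062617] [-9.95416864e-01 -9.56308532e-02 -8.34475240e-05] [-0.28961525  0.04543042 12.22064578]
```

View pics/c.png

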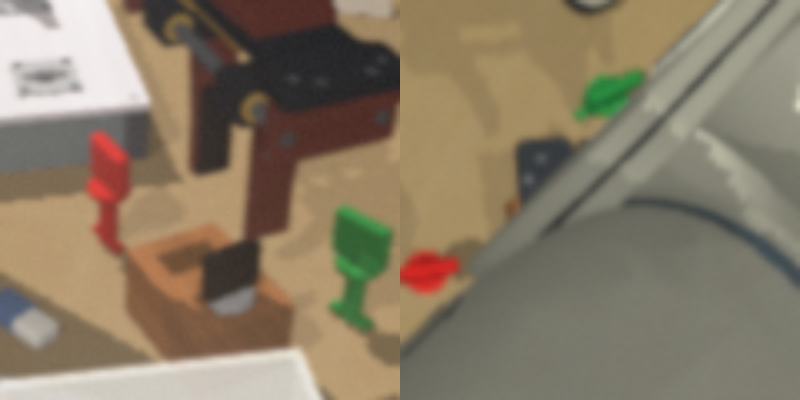

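The side view shows the open fingers straddling the line of the black wing, which is at crop (230,270). The red and green look-alikes are clear. Next I descend and grip.

```bash
python3 -m creep '[{"translation":[0,0,10],"angular":[0,0,0],"jaw":0.6},{"translation":[0,0,20],"angular":[0,0,0],"jaw":0.6},{"translation":[0,0,30],"angular":[0,0,0],"jaw":0.6},{"translation":[0,0,40],"angular":[0,0,0],"jaw":0.6},{"translation":[0,0,50],"angular":[0,0,0],"jaw":0.6},{"translation":[0,0,57],"angular":[0,0,0],"jaw":0.6},{"translation":[0,0,57],"angular":[0,0,0],"jaw":0.3},{"translation":[0,0,57],"angular":[0,0,0],"jaw":0.3}]' && python3 -m creep '[{"translation":[0,0,0],"angular":[0,0,0],"jaw":0.2},{"translation":[0,0,0],"angular":[0,0,0],"jaw":0.1},{"translation":[0,0,0],"angular":[0,0,0],"jaw":0},{"translation":[0,0,0],"angular":[0,0,0],"jaw":0},{"translation":[0,0,0],"angular":[0,0,0],"jaw":0},{"translation":[0,0,0],"angular":[0,0,0],"jaw":0},{"translation":[0,0,0],"angular":[0,0,0],"jaw":0},{"translation":[0,0,0],"angular":[0,0,0],"jaw":0}]'
```

```text
t: 3.95
ee_pos: [461.8, -437.2, 55.9]
orientation: [-0.141, 3.138, -0.0]
ft_force: [-0.1, -0.2, -0.8]
width: 36.2
grasp_force: 0.0
t: 4.95
ee_pos: [461.8, -437.1, 55.9]
orientation: [-0.141, 3.138, -0.0]
ft_force: [-0.2, 1.5, 4.7]
width: 9.7
grasp_force: 30.0
```

```bash
python3 -m creep '[{"translation":[0,0,-15],"angular":[0,0,0],"jaw":0},{"translation":[0,0,-35],"angular":[0,0,0],"jaw":0},{"translation":[0,0,-60],"angular":[0,0,0],"jaw":0},{"translation":[0,0,-85],"angular":[0,0,0],"jaw":0},{"translation":[0,0,-110],"angular":[0,0,0],"jaw":0},{"translation":[0,0,-125],"angular":[0,0,0],"jaw":0},{"translation":[1,15,-134],"angular":[0,0,0],"jaw":0},{"translation":[2,40,-134],"angular":[0,0,0.02],"jaw":0}]' && python3 -m creep '[{"translation":[1,35,0],"angular":[0,0,0.03],"jaw":0},{"translation":[2,70,0],"angular":[0,0,0.06],"jaw":0},{"translation":[4,105,0],"angular":[0,0,0.09],"jaw":0},{"translation":[5,140,0],"angular":[0,0,0.12],"jaw":0},{"translation":[6,170,0],"angular":[0,0,0.15],"jaw":0},{"translation":[7,195,0],"angular":[0,0,0.18],"jaw":0},{"translation":[8,217,0],"angular":[0,0,0.18],"jaw":0},{"translation":[8,217,0],"angular":[0,0,0.18],"jaw":0}]'; python3 - <<'E'
from h import *
o=ctrl.get_obs();print(o["t"],o["qpos"],o["ee_pos"],R.from_rotvec(o["orientation"]).as_matrix()[:,0],o["width"],o["ft_force"])
a=ctrl.get_image("side")[:,:,::-1];b=ctrl.get_image("top")[:,:,::-1];cv2.imwrite("pics/s2.png",a);cv2.imwrite("pics/t2.png",b)
p=proj("side",o["ee_pos"]);print(p,proj("top",o["ee_pos"]))
x,y=int(p[0]),int(p[1])
cv2.imwrite("pics/d.png",np.hstack([cv2.resize(a[y-50:y+50,x-50:x+50],(400,400),interpolation=cv2.INTER_CUBIC),cv2.resize(b[160:260,160:260],(400,400))]))
E
```

```text
t: 5.95
ee_pos: [455.9, -396.7, 190.2]
orientation: [-0.108, 3.139, -0.001]
ft_force: [-0.1, 1.4, -0.9]
width: 9.9
grasp_force: 30.0
t: 6.95
ee_pos: [431.8, -179.7, 189.3]
orientation: [-0.17, -3.135, -0.001]
ft_force: [0.8, 0.3, -0.7]
width: 9.6
grasp_force: 30.0
6.95 [-4.19781853e-01  2.40983481e-01  1.99497100e+00  1.60779258e-04
  9.07349937e-01 -1.88254132e+00] [ 431.82690451 -179.65469503  189.33416008] [-0.9941578   0.10792471  0.00159046] 9.554568678409787 [ 0.75131436  0.250025   -0.68838728]
[233.32175449 146.14578571] [226.19756468 200.82073797]
```

View pics/d.png

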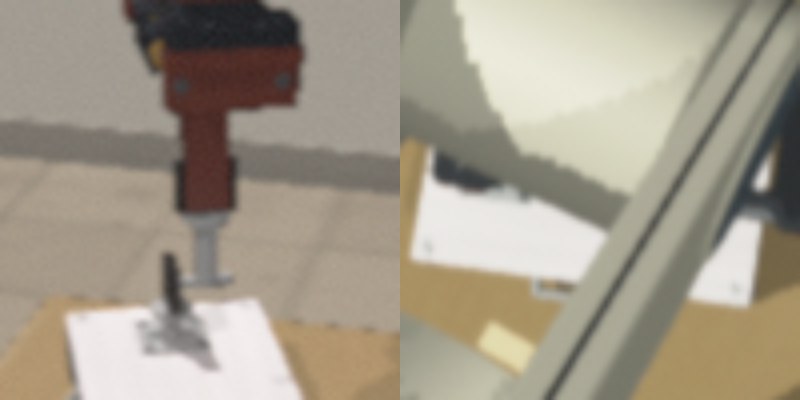

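```bash
python3 - <<'E'
from fit import *
a=cv2.imread("pics/s2.png");t=cv2.imread("pics/raw.png")
p=proj("side",[428.5,-182.4,50]);print(p)
x,y=int(p[0]),int(p[1])
A=cv2.resize(a[y-20:y+20,x-20:x+20],(400,400),interpolation=cv2.INTER_CUBIC)
B=cv2.resize(t[190:224,216:250],(400,400),interpolation=cv2.INTER_CUBIC)
cv2.imwrite("pics/e.png",np.hstack([A,B]));print(x-20,y-20)
E
```

```text
[232.60874535 201.79003964]
212 181
```

View pics/e.png

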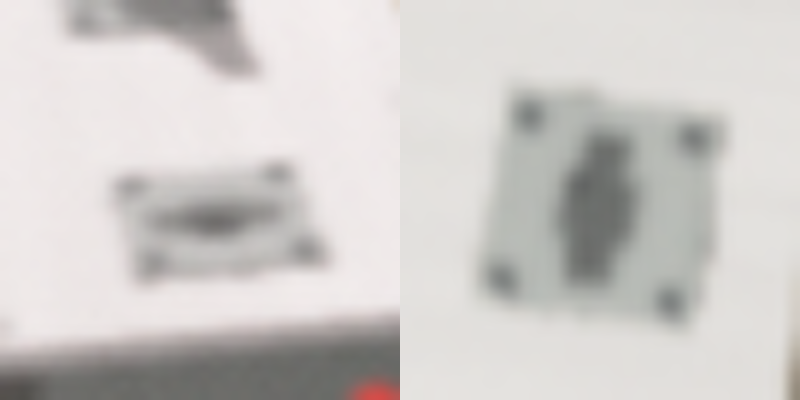

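```bash
python3 - <<'E'
from fit import *
f=lambda x,y:(216+(x-400+.5)/11.765-.5,190+(y+.5)/11.765-.5)
T=[at("top",*f(*q),50) for q in((530,115),(693,137),(670,300),(502,277))]
S=[at("side",212+(x+.5)/10-.5,181+(y+.5)/10-.5,50) for x,y in((130,187),(280,173),(310,250),(152,264))]
T=np.array(T);S=np.array(S)
print("top",T.mean(0),"side",S.mean(0));print(T.round(1).tolist(),S.round(1).tolist())
for d in(T[0]-T[3],T[1]-T[2],S[1]-S[0],S[2]-S[3]):print("x-yaw",np.arctan2(d[1],d[0]))
for d in(T[0]-T[1],T[3]-T[2]):print("y-yaw-90",np.arctan2(d[1],d[0])-np.pi/2)
o=ctrl.get_obs();P=np.array(o["ee_pos"])-[0,0,50.9]
a=cv2.imread("pics/s2.png");bx=(215,140,255,175);u=up(a,bx,8).astype(float)
x0,y0,x1,y1=bx
for z in(6,8,10,24,28,32,36,40,43):   # stud heights
    q=proj("side",P+[0,0,z]);r=int(round((q[1]-y0+.5)*8-.5))
    g=u[r].mean(1);bg=np.median(g);w=np.abs(g-bg);w[w<18]=0;xs=np.arange(len(g))
    k=np.where(w>0)[0];print(z,q.round(2),"edges",[(round((e+.5)/8-.5+x0,2)) for e in(k.min(),k.max())] if len(k) else None)
ys=int(round((233.9-x0+.5)*8)); col=u[:,ys-6:ys+6].mean((1,2))
print("pin bottom model",proj("side",P),"col",[(round(y0+(i+.5)/8-.5,1),int(col[i])) for i in range(150,280,4)])
E
```

```text
top [ 429.51921916 -183.10972906   50.        ] side [ 429.50964955 -185.29759606   50.        ]
[[448.5, -167.9, 50.0], [444.8, -202.3, 50.0], [410.5, -198.8, 50.0], [414.3, -163.4, 50.0]] [[413.4, -165.6, 50.0], [449.4, -169.4, 50.0], [445.9, -205.3, 50.0], [409.3, -200.9, 50.0]]
x-yaw -0.1296638998858828
x-yaw -0.10396905864509519
x-yaw -0.10439046307096692
x-yaw -0.12129876779387042
y-yaw-90 -0.10515128533643114
y-yaw-90 -0.10648917760264665
6 [234.03 164.89] edges [np.float64(222.69), np.float64(237.19)]
8 [234.03 164.08] edges [np.float64(222.56), np.float64(236.81)]
10 [234.03 163.27] edges [np.float64(222.44), np.float64(236.81)]
24 [234.   157.53] edges [np.float64(231.19), np.float64(236.81)]
28 [233.99 155.87] edges [np.float64(231.06), np.float64(236.94)]
32 [233.98 154.21] edges [np.float64(230.81), np.float64(236.94)]
36 [233.97 152.54] edges [np.float64(230.56), np.float64(238.06)]
40 [233.96 150.86] edges [np.float64(228.94), np.float64(239.81)]
43 [233.95 149.6 ] edges [np.float64(227.06), np.float64(240.19)]
pin bottom model [234.04664118 167.30819439] col [(158.3, 129), (158.8, 129), (159.3, 129), (159.8, 130), (160.3, 130), (160.8, 129), (161.3, 129), (161.8, 130), (162.3, 130), (162.8, 129), (163.3, 129), (163.8, 130), (164.3, 130), (164.8, 130), (165.3, 129), (165.8, 127), (166.3, 127), (166.8, 129), (167.3, 136), (167.8, 145), (168.3, 152), (168.8, 155), (169.3, 157), (169.8, 158), (170.3, 168), (170.8, 182), (171.3, 202), (171.8, 217), (172.3, 228), (172.8, 227), (173.3, 226), (173.8, 223), (174.3, 221)]
```

```bash
python3 -m creep '[{"translation":[1.9,-3.7,10],"angular":[0,0,0],"jaw":0},{"translation":[1.9,-3.7,25],"angular":[0,0,0],"jaw":0},{"translation":[1.9,-3.7,40],"angular":[0,0,0],"jaw":0},{"translation":[1.9,-3.7,55],"angular":[0,0,0],"jaw":0},{"translation":[1.9,-3.7,70],"angular":[0,0,0],"jaw":0},{"translation":[1.9,-3.7,78],"angular":[0,0,0],"jaw":0},{"translation":[1.9,-3.7,82],"angular":[0,0,0],"jaw":0},{"translation":[1.9,-3.7,82],"angular":[0,0,0],"jaw":0}]'; python3 - <<'E'
from h import *
o=ctrl.get_obs();print(o["t"],o["ee_pos"],R.from_rotvec(o["orientation"]).as_matrix()[:,0],o["width"],o["ft_force"])
a=ctrl.get_image("side")[:,:,::-1];cv2.imwrite("pics/s3.png",a)
P=np.array(o["ee_pos"])-[0,0,50.9];print(P,proj("side",P),proj("side",[429.5,-183.1,50]))
cv2.imwrite("pics/f.png",cv2.resize(a[170:220,205:265],(720,600),interpolation=cv2.INTER_CUBIC))
E
```

```text
t: 8.05
ee_pos: [430.7, -184.9, 107.6]
orientation: [-0.173, -3.137, -0.0]
ft_force: [0.2, -1.0, -0.3]
width: 9.8
grasp_force: 30.0
8.05 [ 430.73643567 -184.88683823  107.60761013] [-9.93929374e-01  1.10019966e-01  7.96862130e-05] 9.776342882232576 [ 0.24371947 -0.98588617 -0.32131168]
[ 430.73643567 -184.88683823   56.70761013] [233.80086344 199.70817814] [233.09987899 201.87404333]
```

View pics/f.png

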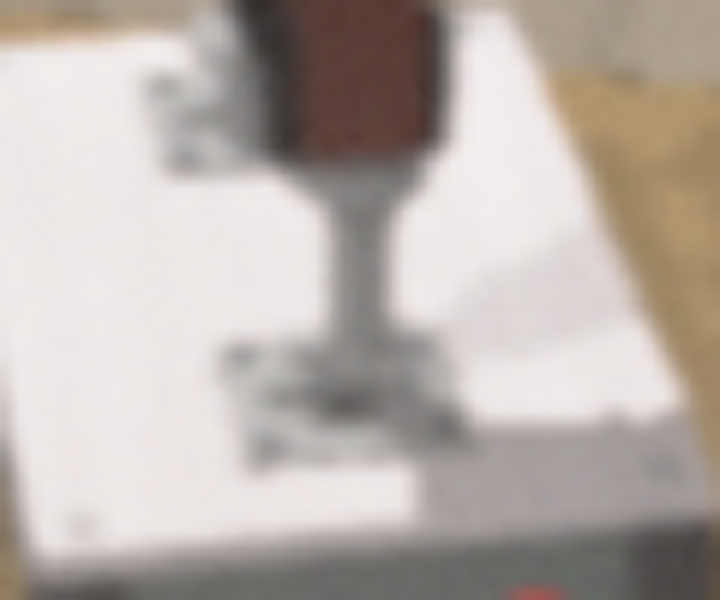

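The barrel is at crop u≈360 and the bore at u≈346, so the stud is about 3 mm too far right. I'll correct that and measure numerically.

```bash
python3 -m creep '[{"translation":[2.6,1.7,0],"angular":[0,0,0],"jaw":0},{"translation":[2.6,1.7,0],"angular":[0,0,0],"jaw":0},{"translation":[2.6,1.7,0],"angular":[0,0,0],"jaw":0},{"translation":[2.6,1.7,0],"angular":[0,0,0],"jaw":0},{"translation":[2.6,1.7,0],"angular":[0,0,0],"jaw":0},{"translation":[2.6,1.7,0],"angular":[0,0,0],"jaw":0},{"translation":[2.6,1.7,0],"angular":[0,0,0],"jaw":0},{"translation":[2.6,1.7,0],"angular":[0,0,0],"jaw":0}]'; cat > edge.py <<'E'
from fit import *
import sys
o=ctrl.get_obs();print(o["t"],o["ee_pos"],o["ft_force"])
a=np.mean([ctrl.get_image("side")[:,:,::-1].astype(float) for _ in range(3)],0);cv2.imwrite("pics/s4.png",a)
P=np.array(o["ee_pos"])-[0,0,50.9]
for z in(16,20,24,28,32):
    q=proj("side",P+[0,0,z]);r=int(round(q[1]));x=int(round(q[0]))
    g=a[r,x-7:x+8].mean(1);w=np.clip(g.max()*.97-g,0,None);w[w<15]=0;print(z,q.round(2),"barrel u",((np.arange(-7,8)+x)*w).sum()/w.sum())
print("per mm",proj("side",P+[1,0,0])-proj("side",P),proj("side",P+[0,1,0])-proj("side",P))
E
python3 edge.py; python3 - <<'E'
from fit import *
# plate in s2 vs initial
a=cv2.imread("pics/s2.png").astype(float)
g=a[195:212,222:246].mean(2);w=np.clip(g.max()*.97-g,0,None);w[w<12]=0
w=w[:, :];yy,xx=np.mgrid[195:212,222:246];print("plate centroid",(xx*w).sum()/w.sum(),(yy*w).sum()/w.sum())
E
```

```text
t: 9.1
ee_pos: [428.3, -183.0, 107.7]
orientation: [-0.173, -3.137, 0.0]
ft_force: [0.4, -0.9, 0.1]
width: 9.8
grasp_force: 30.0
9.1 [ 428.27422693 -182.95245267  107.67035524] [ 0.36760852 -0.88452357  0.05905597]
16 [232.52 193.49] barrel u 233.31308172893026
20 [232.5  191.99] barrel u 233.314298503645
24 [232.49 190.48] barrel u 233.31010703993408
28 [232.48 188.97] barrel u 233.38824846975226
32 [232.47 187.45] barrel u 233.66455536884217
per mm [ 0.41167717 -0.06148537] [-0.11592886 -0.20711833]
plate centroid 233.24730329865815 203.0187159596272[ WARN:0@1.177] global loadsave.cpp:1063 imwrite_ Unsupported depth image for selected encoder is fallbacked to CV_8U.
```

```bash
python3 -m creep '[{"translation":[0,0,1],"angular":[0,0,0],"jaw":0},{"translation":[0,0,2],"angular":[0,0,0],"jaw":0},{"translation":[0,0,3],"angular":[0,0,0],"jaw":0},{"translation":[0,0,4],"angular":[0,0,0],"jaw":0},{"translation":[0,0,5],"angular":[0,0,0],"jaw":0},{"translation":[0,0,6],"angular":[0,0,0],"jaw":0},{"translation":[0,0,6.7],"angular":[0,0,0],"jaw":0},{"translation":[0,0,7.3],"angular":[0,0,0],"jaw":0}]'; python3 -m creep '[{"translation":[0,0,0],"angular":[0,0,0],"jaw":0},{"translation":[0,0,0.2],"angular":[0,0,0],"jaw":0},{"translation":[0,0,0.4],"angular":[0,0,0],"jaw":0},{"translation":[0,0,0.5],"angular":[0,0,0],"jaw":0},{"translation":[0,0,0.6],"angular":[0,0,0],"jaw":0},{"translation":[0,0,0.7],"angular":[0,0,0],"jaw":0},{"translation":[0,0,0.7],"angular":[0,0,0],"jaw":0},{"translation":[0,0,0.7],"angular":[0,0,0],"jaw":0}]'; python3 -c "
from h import *
print(ctrl.get_obs()['moment'])"
```

```text
t: 10.25
ee_pos: [428.3, -182.9, 100.3]
orientation: [-0.173, -3.137, -0.0]
ft_force: [-0.0, -0.7, -0.6]
width: 10.1
grasp_force: 30.0
t: 11.25
ee_pos: [428.3, -182.9, 99.7]
orientation: [0.173, 3.137, -0.0]
ft_force: [1.6, 0.1, 0.1]
width: 9.8
grasp_force: 30.0
[ 0.05014095 -0.12253939  0.01060997]
```

```bash
python3 -m creep '[{"translation":[0,0,0.2],"angular":[0,0,0],"jaw":0},{"translation":[0,0,0.4],"angular":[0,0,0],"jaw":0},{"translation":[0,0,0.6],"angular":[0,0,0],"jaw":0},{"translation":[0,0,0.8],"angular":[0,0,0],"jaw":0},{"translation":[0,0,1],"angular":[0,0,0],"jaw":0},{"translation":[0,0,1.2],"angular":[0,0,0],"jaw":0},{"translation":[0,0,1.4],"angular":[0,0,0],"jaw":0},{"translation":[0,0,1.5],"angular":[0,0,0],"jaw":0}]'; python3 -c "
from h import *
print(ctrl.get_obs()['moment'])"
```

```text
t: 12.25
ee_pos: [428.3, -182.9, 98.2]
orientation: [-0.173, -3.137, -0.0]
ft_force: [-0.8, 0.4, -1.5]
width: 10.0
grasp_force: 30.0
[ 0.07581873 -0.18408024  0.02362234]
```

```bash
python3 -m creep '[{"translation":[0,0,0.4],"angular":[0,0,0],"jaw":0},{"translation":[0,0,0.8],"angular":[0,0,0],"jaw":0},{"translation":[0,0,1.2],"angular":[0,0,0],"jaw":0},{"translation":[0,0,1.6],"angular":[0,0,0],"jaw":0},{"translation":[0,0,2],"angular":[0,0,0],"jaw":0},{"translation":[0,0,2.4],"angular":[0,0,0],"jaw":0},{"translation":[0,0,2.7],"angular":[0,0,0],"jaw":0},{"translation":[0,0,3],"angular":[0,0,0],"jaw":0}]'; python3 edge.py
```

```text
t: 13.25
ee_pos: [428.3, -182.9, 95.2]
orientation: [-0.173, -3.137, 0.0]
ft_force: [-0.3, 0.5, -1.1]
width: 9.8
grasp_force: 30.0
13.25 [ 428.27015157 -182.93722376   95.15888319] [-0.26762548  0.45772088 -1.13943578]
16 [232.55 198.15] barrel u 235.0962139149615
20 [232.54 196.66] barrel u 234.79101033612048
24 [232.53 195.18] barrel u 233.30412075746918
28 [232.51 193.68] barrel u 233.30327649383426
32 [232.5  192.18] barrel u 233.11025549758213
per mm [ 0.40891605 -0.06255274] [-0.11518272 -0.20983621][ WARN:0@1.187] global loadsave.cpp:1063 imwrite_ Unsupported depth image for selected encoder is fallbacked to CV_8U.
```

```bash
python3 -m creep '[{"translation":[0,0,1],"angular":[0,0,0],"jaw":0},{"translation":[0,0,2],"angular":[0,0,0],"jaw":0},{"translation":[0,0,3],"angular":[0,0,0],"jaw":0},{"translation":[0,0,4],"angular":[0,0,0],"jaw":0},{"translation":[0,0,5],"angular":[0,0,0],"jaw":0},{"translation":[0,0,6],"angular":[0,0,0],"jaw":0},{"translation":[0,0,7],"angular":[0,0,0],"jaw":0},{"translation":[0,0,8],"angular":[0,0,0],"jaw":0}]'; python3 -m creep '[{"translation":[0,0,0.4],"angular":[0,0,0],"jaw":0},{"translation":[0,0,0.8],"angular":[0,0,0],"jaw":0},{"translation":[0,0,1.2],"angular":[0,0,0],"jaw":0},{"translation":[0,0,1.6],"angular":[0,0,0],"jaw":0},{"translation":[0,0,2],"angular":[0,0,0],"jaw":0},{"translation":[0,0,2.4],"angular":[0,0,0],"jaw":0},{"translation":[0,0,2.7],"angular":[0,0,0],"jaw":0},{"translation":[0,0,3],"angular":[0,0,0],"jaw":0}]'
```

```text
t: 14.4
ee_pos: [428.3, -182.9, 87.1]
orientation: [0.173, 3.137, -0.0]
ft_force: [-0.9, 0.2, 0.1]
width: 10.1
grasp_force: 30.0
t: 15.4
ee_pos: [428.3, -182.9, 84.1]
orientation: [-0.173, -3.137, -0.0]
ft_force: [-0.4, -0.6, -1.1]
width: 9.7
grasp_force: 30.0
```

```bash
python3 -m creep '[{"translation":[0,0,0.4],"angular":[0,0,0],"jaw":0},{"translation":[0,0,0.8],"angular":[0,0,0],"jaw":0},{"translation":[0,0,1.2],"angular":[0,0,0],"jaw":0},{"translation":[0,0,1.6],"angular":[0,0,0],"jaw":0},{"translation":[0,0,2],"angular":[0,0,0],"jaw":0},{"translation":[0,0,2.4],"angular":[0,0,0],"jaw":0},{"translation":[0,0,3],"angular":[0,0,0],"jaw":0},{"translation":[0,0,3],"angular":[0,0,0],"jaw":0}]'
```

```text
t: 16.4
ee_pos: [428.3, -182.9, 81.1]
orientation: [-0.173, -3.137, -0.0]
ft_force: [-0.7, -0.3, 0.1]
width: 9.8
grasp_force: 30.0
```

```bash
python3 -m creep '[{"translation":[0,0,0.4],"angular":[0,0,0],"jaw":0},{"translation":[0,0,0.8],"angular":[0,0,0],"jaw":0},{"translation":[0,0,1.2],"angular":[0,0,0],"jaw":0},{"translation":[0,0,1.6],"angular":[0,0,0],"jaw":0},{"translation":[0,0,2],"angular":[0,0,0],"jaw":0},{"translation":[0,0,2.4],"angular":[0,0,0],"jaw":0},{"translation":[0,0,2.4],"angular":[0,0,0],"jaw":0},{"translation":[0,0,2.4],"angular":[0,0,0],"jaw":0}]'
```

```text
t: 17.4
ee_pos: [428.3, -182.9, 78.8]
orientation: [-0.173, -3.137, -0.0]
ft_force: [0.9, -0.2, 0.2]
width: 9.8
grasp_force: 30.0
```

```bash
python3 -m creep '[{"translation":[0,0,0.4],"angular":[0,0,0],"jaw":0},{"translation":[0,0,0.8],"angular":[0,0,0],"jaw":0},{"translation":[0,0,1.2],"angular":[0,0,0],"jaw":0},{"translation":[0,0,1.6],"angular":[0,0,0],"jaw":0},{"translation":[0,0,2],"angular":[0,0,0],"jaw":0},{"translation":[0,0,2.4],"angular":[0,0,0],"jaw":0},{"translation":[0,0,3],"angular":[0,0,0],"jaw":0},{"translation":[0,0,3],"angular":[0,0,0],"jaw":0}]'
```

```text
t: 18.4
ee_pos: [428.3, -183.0, 75.9]
orientation: [0.173, 3.137, -0.0]
ft_force: [0.5, 0.0, 2.2]
width: 9.8
grasp_force: 30.0
```

```bash
python3 -m creep '[{"translation":[0,0,0.4],"angular":[0,0,0],"jaw":0},{"translation":[0,0,0.8],"angular":[0,0,0],"jaw":0},{"translation":[0,0,1.2],"angular":[0,0,0],"jaw":0},{"translation":[0,0,1.6],"angular":[0,0,0],"jaw":0},{"translation":[0,0,2],"angular":[0,0,0],"jaw":0},{"translation":[0,0,2.4],"angular":[0,0,0],"jaw":0},{"translation":[0,0,2.4],"angular":[0,0,0],"jaw":0},{"translation":[0,0,2.4],"angular":[0,0,0],"jaw":0}]'
```

```text
t: 19.4
ee_pos: [428.4, -183.0, 73.7]
orientation: [0.173, 3.137, -0.0]
ft_force: [-1.1, 0.9, 8.3]
width: 9.8
grasp_force: 30.0
```

```bash
python3 -m creep '[{"translation":[0,0,0.5],"angular":[0,0,0],"jaw":0},{"translation":[0,0,1],"angular":[0,0,0],"jaw":0},{"translation":[0,0,1.5],"angular":[0,0,0],"jaw":0},{"translation":[0,0,2],"angular":[0,0,0],"jaw":0},{"translation":[0,0,2.5],"angular":[0,0,0],"jaw":0},{"translation":[0,0,3],"angular":[0,0,0],"jaw":0},{"translation":[0,0,3.4],"angular":[0,0,0],"jaw":0},{"translation":[0,0,3.6],"angular":[0,0,0],"jaw":0}]'; python3 -m creep '[{"translation":[0,0,0],"angular":[0,0,0],"jaw":0},{"translation":[0,0,0],"angular":[0,0,0],"jaw":0},{"translation":[0,0,0],"angular":[0,0,0],"jaw":0},{"translation":[0,0,0],"angular":[0,0,0],"jaw":0},{"translation":[0,0,0],"angular":[0,0,0],"jaw":0},{"translation":[0,0,0],"angular":[0,0,0],"jaw":0},{"translation":[0,0,0],"angular":[0,0,0],"jaw":0},{"translation":[0,0,0],"angular":[0,0,0],"jaw":0}]'
```

```text
t: 20.4
ee_pos: [428.5, -183.0, 70.6]
orientation: [0.173, 3.136, -0.0]
ft_force: [-2.7, 1.1, 15.6]
width: 9.9
grasp_force: 30.0
t: 21.4
ee_pos: [428.4, -183.0, 70.6]
orientation: [0.173, 3.136, -0.0]
ft_force: [-3.9, 2.0, 15.2]
width: 9.8
grasp_force: 30.0
```

```bash
python3 -m creep '[{"translation":[0.2,0.1,0.2],"angular":[0,0,0],"jaw":0},{"translation":[0.4,0.3,0.5],"angular":[0,0,0],"jaw":0},{"translation":[0.5,0.3,0.8],"angular":[0,0,0],"jaw":0},{"translation":[0.5,0.3,1],"angular":[0,0,0],"jaw":0},{"translation":[0.5,0.3,1.2],"angular":[0,0,0],"jaw":0},{"translation":[0.5,0.3,1.2],"angular":[0,0,0],"jaw":0},{"translation":[0.5,0.3,1.2],"angular":[0,0,0],"jaw":0},{"translation":[0.5,0.3,1.2],"angular":[0,0,0],"jaw":0}]'; python3 -c "
from h import *
o=ctrl.get_obs();print(o['qpos'],o['moment'])"
```

```text
t: 22.4
ee_pos: [428.4, -182.9, 69.7]
orientation: [0.173, 3.136, -0.001]
ft_force: [-2.6, 0.5, 18.6]
width: 10.6
grasp_force: 30.0
[-4.29049052e-01  4.52498958e-01  2.06821977e+00 -2.16078663e-04
  6.19439281e-01 -1.88946403e+00] [ 0.23281269  0.60208881 -0.0065627 ]
```

The push is 18.6 N. Now the clockwise turn, which is +z about the tool, starting with a test part.

```bash
python3 -m creep '[{"translation":[0,0,0],"angular":[0,0,0.05],"jaw":0},{"translation":[0,0,0],"angular":[0,0,0.1],"jaw":0},{"translation":[0,0,0],"angular":[0,0,0.15],"jaw":0},{"translation":[0,0,0],"angular":[0,0,0.2],"jaw":0},{"translation":[0,0,0],"angular":[0,0,0.25],"jaw":0},{"translation":[0,0,0],"angular":[0,0,0.3],"jaw":0},{"translation":[0,0,0],"angular":[0,0,0.35],"jaw":0},{"translation":[0,0,0],"angular":[0,0,0.4],"jaw":0}]'; python3 -c "
from h import *
o=ctrl.get_obs();print(o['qpos'],o['moment'])"
```

```text
t: 23.4
ee_pos: [429.9, -183.6, 70.1]
orientation: [0.794, 3.035, -0.001]
ft_force: [0.4, 0.2, 17.7]
width: 9.9
grasp_force: 30.0
[-4.28948911e-01  4.52320048e-01  2.06680995e+00 -1.05196826e-04
  6.17652400e-01 -1.48793548e+00] [ 0.05986848 -0.06930372  0.03226935]
```

```bash
python3 -m creep '[{"translation":[0,0,0],"angular":[0,0,0.07],"jaw":0},{"translation":[0,0,0],"angular":[0,0,0.14],"jaw":0},{"translation":[0,0,0],"angular":[0,0,0.21],"jaw":0},{"translation":[0,0,0],"angular":[0,0,0.28],"jaw":0},{"translation":[0,0,0],"angular":[0,0,0.35],"jaw":0},{"translation":[0,0,0],"angular":[0,0,0.42],"jaw":0},{"translation":[0,0,0],"angular":[0,0,0.49],"jaw":0},{"translation":[0,0,0],"angular":[0,0,0.56],"jaw":0}]'; python3 -c "
from h import *
o=ctrl.get_obs();print(o['qpos'],o['moment'])"
```

```text
t: 24.4
ee_pos: [430.1, -183.6, 70.1]
orientation: [1.602, 2.696, 0.001]
ft_force: [0.4, -0.7, 17.9]
width: 9.7
grasp_force: 30.0
[-4.28940274e-01  4.52304181e-01  2.06664705e+00 -1.00082767e-04
  6.17471079e-01 -9.27260833e-01] [-0.08222541 -0.12773187  0.02622558]
```

```bash
python3 -m creep '[{"translation":[0,0,0],"angular":[0,0,0.1],"jaw":0},{"translation":[0,0,0],"angular":[0,0,0.2],"jaw":0},{"translation":[0,0,0],"angular":[0,0,0.3],"jaw":0},{"translation":[0,0,0],"angular":[0,0,0.4],"jaw":0},{"translation":[0,0,0],"angular":[0,0,0.5],"jaw":0},{"translation":[0,0,0],"angular":[0,0,0.58],"jaw":0},{"translation":[0,0,0],"angular":[0,0,0.61],"jaw":0},{"translation":[0,0,0],"angular":[0,0,0.61],"jaw":0}]'; python3 -c "
from h import *
o=ctrl.get_obs();print(o['qpos'],o['moment'])"
```

```text
t: 25.4
ee_pos: [429.9, -183.5, 70.1]
orientation: [2.337, 2.093, 0.003]
ft_force: [-0.5, 0.2, 17.0]
width: 9.9
grasp_force: 30.0
[-4.28937337e-01  4.52289901e-01  2.06686142e+00 -4.71655855e-05
  6.17772000e-01 -3.19203878e-01] [0.0514056  0.03698264 0.03437075]
```

```bash
python3 -m creep '[{"translation":[0,0,-0.8],"angular":[0,0,0],"jaw":0},{"translation":[0,0,-1.6],"angular":[0,0,0],"jaw":0},{"translation":[0,0,-2.4],"angular":[0,0,0],"jaw":0},{"translation":[0,0,-3.2],"angular":[0,0,0],"jaw":0},{"translation":[0,0,-4],"angular":[0,0,0],"jaw":0},{"translation":[0,0,-4.5],"angular":[0,0,0],"jaw":0},{"translation":[0,0,-4.8],"angular":[0,0,0],"jaw":0},{"translation":[0,0,-4.8],"angular":[0,0,0],"jaw":0}]'; python3 -c "
from h import *
o=ctrl.get_obs();print(o['qpos'],o['moment'])"
```

```text
t: 26.4
ee_pos: [429.7, -183.4, 74.2]
orientation: [2.337, 2.094, 0.003]
ft_force: [2.2, -0.0, 6.9]
width: 9.7
grasp_force: 30.0
[-4.28993662e-01  4.44082988e-01  2.06578599e+00  4.58837145e-06
  6.27547894e-01 -3.19508073e-01] [-0.24987559 -0.49260158  0.01401729]
```

```bash
python3 -m creep '[{"translation":[0,0,-0.3],"angular":[0,0,0],"jaw":0},{"translation":[0,0,-0.6],"angular":[0,0,0],"jaw":0},{"translation":[0,0,-0.9],"angular":[0,0,0],"jaw":0},{"translation":[0,0,-1.2],"angular":[0,0,0],"jaw":0},{"translation":[0,0,-1.4],"angular":[0,0,0],"jaw":0},{"translation":[0,0,-1.4],"angular":[0,0,0],"jaw":0},{"translation":[0,0,-1.4],"angular":[0,0,0],"jaw":0},{"translation":[0,0,-1.4],"angular":[0,0,0],"jaw":0}]'; python3 -c "
from h import *
o=ctrl.get_obs();print(o['qpos'],o['moment'])"
```

```text
t: 27.4
ee_pos: [427.9, -182.7, 74.8]
orientation: [2.34, 2.096, 0.0]
ft_force: [2.5, -1.1, 3.7]
width: 10.0
grasp_force: 30.0
[-4.29044425e-01  4.42047512e-01  2.06702428e+00  2.11195803e-05
  6.32222730e-01 -3.19483501e-01] [-0.31618823 -0.66346718 -0.04123651]
```

```bash
python3 -m creep '[{"translation":[0,0,0],"angular":[0,0,0],"jaw":0.15},{"translation":[0,0,0],"angular":[0,0,0],"jaw":0.2},{"translation":[0,0,0],"angular":[0,0,0],"jaw":0.3},{"translation":[0,0,0],"angular":[0,0,0],"jaw":0.5},{"translation":[0,0,0],"angular":[0,0,0],"jaw":0.5},{"translation":[0,0,-10],"angular":[0,0,0],"jaw":0.5},{"translation":[0,0,-30],"angular":[0,0,0],"jaw":0.5},{"translation":[0,0,-60],"angular":[0,0,0],"jaw":0.5}]'; python3 -m creep '[{"translation":[0,-20,-20],"angular":[0,0,0],"jaw":0.5},{"translation":[0,-40,-40],"angular":[0,0,0],"jaw":0.5},{"translation":[0,-60,-60],"angular":[0,0,0],"jaw":0.5},{"translation":[0,-60,-80],"angular":[0,0,0],"jaw":0.5},{"translation":[0,-60,-100],"angular":[0,0,0],"jaw":0.5},{"translation":[0,-60,-100],"angular":[0,0,0],"jaw":0.5},{"translation":[0,-60,-100],"angular":[0,0,0],"jaw":0.5},{"translation":[0,-60,-100],"angular":[0,0,0],"jaw":0.5}]'; python3 - <<'E'
from fit import *
a=ctrl.get_image("side")[:,:,::-1];b=ctrl.get_image("top")[:,:,::-1]
cv2.imwrite("pics/g.png",np.hstack([cv2.resize(a[150:230,195:275],(400,400),interpolation=cv2.INTER_CUBIC),cv2.resize(b[160:260,160:260],(400,400))]))
print(ctrl.get_obs()["ee_pos"])
P=np.array([428.5,-183,22.9])  # occupied top is 51 above plate; compare wing top of ours
print("expected wing top",((proj("side",P+[0,0,76])-[195,150])*5).round(), "collar",((proj("side",P+[0,0,46])-[195,150])*5).round())
E
```

```text
t: 28.4
ee_pos: [427.3, -182.4, 135.5]
orientation: [-2.339, -2.096, 0.001]
ft_force: [-0.3, -0.5, -0.3]
width: 44.0
grasp_force: 0.0
t: 29.4
ee_pos: [367.7, -175.7, 234.0]
orientation: [-2.338, -2.096, 0.001]
ft_force: [-0.5, 0.1, -1.1]
width: 44.3
grasp_force: 0.0
[ 367.81721879 -175.8265587   234.10271209]
expected wing top [188. 168.] collar [188. 225.]
```

View pics/g.png

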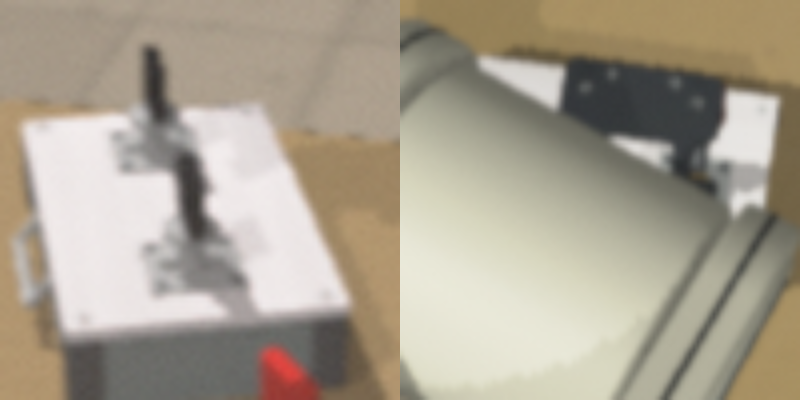

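The side view shows the stud upright in the open place, with its wing at about (190,195) lying across the slot. It is parallel to the locked one at (153,85) and at a similar height. I'm handing it in.

```bash
python3 -c "
from workcell import ctrl
print(ctrl.close_job())"
```

```text
the job is handed in; nothing more can be done
None
```

The stud is in the open place, pressed to a measured 18.6 N, turned a quarter turn clockwise and released. In the last picture it stands locked across the slot, but the hand-in returned no verdict.

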